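Turn a wheel to its valve

ROBOT

A 6-joint arm with a two-finger parallel gripper is mounted at the origin on the work surface. World frame = base frame: x ahead of the robot, y to its left, z up, the work surface at z = 0. Lengths are in mm, angles in rad, forces in N, time in s.
With the tool pointing down it reaches from about 350 to 975 mm from the base axis. Payload 7.1 kg.
Tool frame: the origin (TCP) lies at the centre of the arm's flange, where the gripper is bolted on; the fingertips stand 182 mm ahead of it and the grasp point (between the pads) lies 163 mm ahead of it; z points along the fingers, y is the line along which they close (so a half turn about z gives the same grasp; the last joint's range is limited). The gripper opens to 88 mm and grips with 3 to 60 N. Pads are 20 mm wide; open, the fingers measure 115 mm over their backs; the gripper's body (75 mm by 178 mm) begins 61 mm behind the grasp point.
Start: joints at [-1.303, 0.423, 1.63, -0, 1.089, -0.019], TCP at [176.821, -599.45, 404.675] pointing down, gripper open.
Joint ranges: [-3, 3], [-0.9, 2.11], [0.09, 2.58], [-1.31, 4.45], [0.11, 2.69], [-2.54, 2.54]. Speed limits (rad/s): [2.39, 2.39, 3.01, 3.14, 3.14, 3.14].

INTERFACE

Orientations are given as a rotation vector (axis times angle).
In Python, from workcell import readout, get_image, ctrl gives the robot as it stands.
- The arm moves only by the tool step_arm, never from a script. Its argument "targets" is a list that holds one entry, the list of rows, each a list of 7 numbers: the shift along the world's x, y, z as a fraction of full scale, then the turn, a rotation vector about the world's x, y, z as a fraction of full scale, then the opening, from 0 (shut) to 1 (fully open). In form: [[[dx, dy, dz, wx, wy, wz, claw], ...]]. A call has exactly 5 rows; each row shifts and turns the commanded pose from where the row before left it; what a row does not reach is not made up. Full scale, the value 1, is 0.05 m for a shift and 4 degrees for a turn. A row lasts 1/8 s, in which the tool goes at most 62.5 mm and 10.7 degrees, less where a joint would pass 70% of its speed; a pose out of reach is approached as far as the arm can. A call with a number of a shift or a turn outside -1 to 1 is refused whole. A call with a gripper value outside its range is refused whole. The fingers move at their own pace and stop on an object; the grip force is fixed at half the most. Time passes only in rows, so rows that do not move let the fingers close, or fill a call up. It gives the time, the measured TCP pose, the force, the opening and the grip force at its end, in the units of the state.
- readout.get_obs(): the state, without advancing time (a new reading comes with each control period).
- get_image(name): name is "scene" or "top" or "wrist"; returns a dict with "pixels" (480x640x3 uint8, red, green, blue), "intrinsics" (3x3 intrinsics, pixels), "k1" (the pictures are not rectified: a ray, as slopes to the right and down, at radius r is drawn at 1 + k1 r^2 times it, then the intrinsics apply), "extrinsics" (4x4, takes a point from world to camera coordinates). Camera axes: x right, y down, z forward; pixel columns grow to the right and rows downward; lengths in mm; the calibration is good to about 2 mm. A picture is of the moment at which its call begins. There is no depth.
- ctrl.close_job(): hands the job in; it is judged then, once.
The state is a dict: "t": time; "qpos": joint angles; "qvel": joint speeds; "joint_torque": joint torques, N m; "ee_pos": TCP position; "orientation": TCP orientation; "ft_force": force on the tool from outside, world axes, zero at the start; "moment": the same for the moment, N m; "width": finger opening in mm; "grasp_force": force on a finger pad.
Only numpy, scipy, OpenCV 4.12 (cv2) and the standard library are available. Lean on these libraries where they do the work, as an engineer would, in place of code of your own. Each camera call takes 0.05 s, during which the arm holds its last target. There are 200 camera calls.

TASK

The small wheel leaning in the bench stand has to be pumped up: with the fingertips push one spoke part of the way round, take the hand off, and push the next, until the valve stem is at the very bottom of the wheel and points straight up at the hub, and leave it at rest there. The tyre has just been glued, so touch neither tyre, rim nor valve; do not grip or lift anything, do not shift the stand, and leave the tools and pots around it alone.

Things in the scene. Friction and masses are not known exactly. Their poses are not given: they have to be found in the camera images.
- stand: Loose heavy wheel stand (5 kg). Origin: bench level, straight below the hub; z up, -x side faces the robot (within 15 degrees), y to the robot's left. Base plate x -105 to 135, y -180 to 180, 10 mm thick. Three 18 mm legs behind the wheel (far from the robot) carry the axle; the whole robot side of the wheel is open.
- hub (a point): Centre of the wheel, on the axle, 180 mm above the bench. Its y is the stand's y; its x runs along the axle away from the robot and 0.60 rad (34 deg) downwards; its z is up the leaning wheel, whose top leans 34 deg away from the robot. The wheel lies in this y-z plane. The hub is 40 mm thick, 72 mm long; an axle nut 20 mm thick reaches x = -42 mm.
- wheel (a joint): Turning angle q of the wheel about hub's x axis (growing: its +y side rises; clockwise seen from the robot). 0 or a whole turn: valve at the very bottom. In hub's axes the valve lies towards y = sin q, z = -cos q. Starts at 2.3 to 4.0 rad, valve up. Turns both ways, several turns; stiff bearing: about 2 N at 60 mm from the axle moves it, it stays where left and hardly coasts.
- spoke (a point): Middle of the robot-side bar of spoke 0, 62 mm from the axle, hub x = -20 mm. 5 equal grey spokes, 72 deg apart, valve midway between two: spoke k points at q - 54 deg + 72 deg * k, from hub's +y towards +z. Each: web 6 mm thick, 28 mm deep along x, with a 12 mm round bar either side; the robot-side bar's centre runs from x = -30 mm at radius 18 mm to x = -10 mm at radius 107 mm.
- valve (a point): Free end of the short valve stem (brass, 10 mm thick, 24 mm long, standing in from the rim), 84 mm from the wheel's centre, in the wheel's middle plane. Its z axis points along the stem, from rim to hub.
- tyre: Rim, tyre and valve, turning with the wheel: tyre outside radius 149 mm, 30 mm wide (hub x = -15 to +15 mm), aluminium rim of inside radius 108 mm and 24 mm width. Origin at the wheel's centre. Not to be touched.
- spanner: Steel spanner, 150 mm long, lying on the bench on the robot's side of the stand; origin at the middle of its underside, x along it. To be left alone.
- screwdriver: Screwdriver, 170 mm long, lying on the bench on the robot's side of the stand; origin at the middle of its underside, x along it. To be left alone.
- jar: Glass jar with steel lid, 60 mm across, 75 mm high, upright beside the stand; origin at the centre of its underside. To be left alone.
- tin: Open steel tin, 64 mm across, 45 mm high, upright beside the stand; origin at the centre of its underside. To be left alone.

How it is judged (in metres and radians):
On the way:
1. The first push has brought the valve part of the way down (24 to 122 degrees left to go) and the hand is off the wheel (z of valve in the frame of hub between -0.0765 and 0.045 m and contact force between stand and the arm below 0.05 N and contact force between stand and the fingers below 0.05 N), for 0.3 s.
At the end, for the whole second after the job is handed in: The valve is at the bottom of the wheel, its end within 10 mm of straight below the hub (7 degrees either way), the wheel is at rest, and the stand stands flat and still (z of valve in the frame of hub below -0.06 m and y of valve in the frame of hub between -0.01 and 0.01 m and velocity of joint wheel between -0.05 and 0.05 rad/s and angle between stand's own z axis and vertical below 0.03 rad and linear speed of stand below 0.02 m/s); the robot touches nothing.
It fails at once if tyre, rim or valve touched with more than 2 N (contact force between tyre and anything else above 2 N).
It fails at once if stand shifted by more than 25 mm, tipped or lifted (distance of stand from where it was at the start of the episode above 0.025 m or angle between stand's own z axis and vertical above 0.1 rad).
It fails at once if spanner, screwdriver, jar or tin moved by more than 20 mm (distance of any of spanner, screwdriver, jar, tin from where it was at the start of the episode above 0.02 m).
It also fails if it takes over 64 s, if anything falls off the work surface, if the arm or the gripper's body presses on something with over 40 N, if the wrist force passes 120 N, or if a joint passes its speed limit or range.

## Working session

There is one attempt and no reset: what is moved stays moved. The work goes in short steps, Python scripts to look and compute and a tool call to move; the robot and the scene stay as the last step left them, time stands still between calls to the robot, and variables do not carry over. Pictures are saved under pics/ and viewed, at most 10 in all, crops included, and the job is handed in when it is done.

Besides the shell and the picture viewer there is one more tool, called after "Request:" by a JSON object that holds its "fn" and its "kwargs", one argument or row to a line. step_arm: Moves the arm, as the interface text tells. Shift numbers are shares of 0.05 m and turn numbers shares of 4 degrees, none past 1 either way. Its arguments: {"type":"object","properties":{"targets":{"type":"array"}},"required":["targets"]}

```bash
ls; mkdir -p pics
python3 - <<'E'
from workcell import readout,get_image
import cv2,numpy as np
for n in("scene","top"):
    d=get_image(n);cv2.imwrite(f"pics/{n}0.png",d["pixels"][:,:,::-1]);np.savez(f"{n}0.npz",**d)
    print(n,d["intrinsics"].tolist(),d["k1"],np.round(d["extrinsics"],3).tolist())
print(readout.get_obs())
E
```

```text
pics
scene [[487.463728464682, 0.0, 320.49635634759557], [0.0, 487.463728464682, 236.6371341797151], [0.0, 0.0, 1.0]] -0.042097321801779705 [[0.166, 0.986, 0.004, -145.568], [0.842, -0.14, -0.522, -365.385], [-0.514, 0.09, -0.853, 1330.105], [0.0, 0.0, 0.0, 1.0]]
top [[438.2077390934592, 0.0, 322.6415633451804], [0.0, 438.2077390934592, 242.65982942986903], [0.0, 0.0, 1.0]] -0.015304785936659763 [[0.162, -0.987, 0.005, -18.735], [-0.966, -0.159, -0.205, 543.652], [0.203, 0.028, -0.979, 883.327], [0.0, 0.0, 0.0, 1.0]]
{'t': 0.1, 'qpos': array([-1.30303992e+00,  4.23754017e-01,  1.63062069e+00, -6.18578127e-06,
        1.08859995e+00, -1.89847609e-02]), 'qvel': array([ 0.00049022, -0.0001264 , -0.00122566, -0.00215396,  0.00199488,
        0.00069201]), 'joint_torque': array([ 9.64908868e-04, -5.45615172e+01, -2.74324304e+01,  6.44647703e-02,
        1.88732432e-02, -1.93962035e-05]), 'ee_pos': array([ 176.73221902, -599.22261984,  403.98295887]), 'orientation': array([-3.10800276e+00, -4.48679133e-01,  2.77745710e-04]), 'ft_force': array([-0.522035  , -0.29883841,  0.30526234]), 'moment': array([-0.00758642,  0.00798732, -0.03079428]), 'grasp_force': 0.0, 'width': 87.33123338213086}
```

View pics/scene0.png

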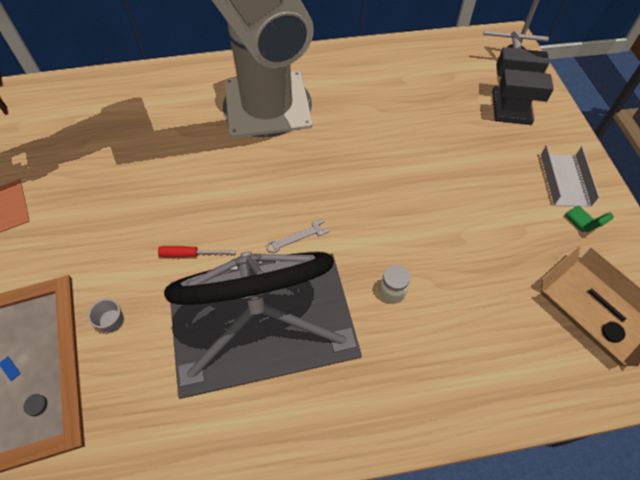

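View pics/top0.png

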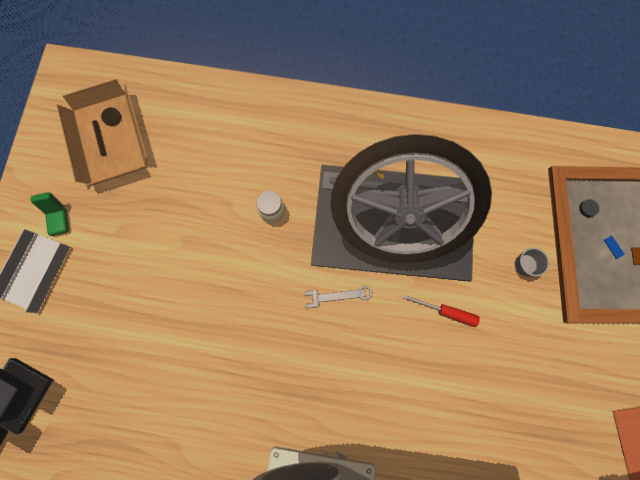

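Scene view: wheel in the stand, with the spanner and screwdriver in front of it. Top view: hub near (410,218), plate corners near (322,166), (312,265) and (472,279), brass valve near (379,174).

```bash
cat > h.py <<'E'
import numpy as np,cv2
from scipy.spatial.transform import Rotation as R
def proj(P,d):
    E=d["extrinsics"];P=np.atleast_2d(P)
    c=P@E[:3,:3].T+E[:3,3];s=c[:,:2]/c[:,2:];s=s*(1+float(d["k1"])*(s**2).sum(1,keepdims=True))
    K=d["intrinsics"];return s*[K[0,0],K[1,1]]+K[:2,2]
def stand(p): return R.from_euler('z',p[2]),np.array([p[0],p[1],0])
def hubR(p): return R.from_euler('z',p[2])*R.from_euler('y',0.60)
def h2w(P,p): return hubR(p).apply(P)+[p[0],p[1],180]
def s2w(P,p): r,t=stand(p);return r.apply(P)+t
E
python3 - <<'E'
import cv2
im=cv2.imread("pics/top0.png")[120:290,300:500]
cv2.imwrite("pics/crop0.png",cv2.resize(im,None,fx=3.5,fy=3.5,interpolation=cv2.INTER_CUBIC))
E
```

```text
(no output)
```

View pics/crop0.png

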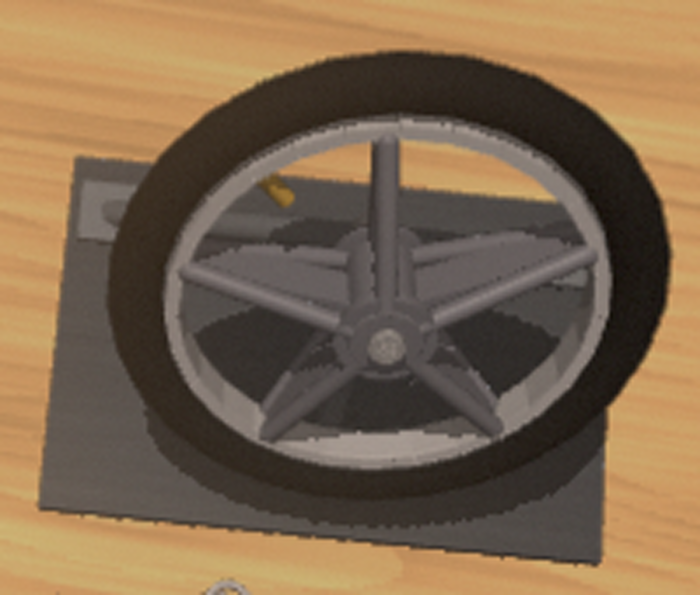

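```bash
cat > fit.py <<'E'
from h import *
from scipy.optimize import least_squares
d=dict(np.load("top0.npz"))
c=lambda *a:np.array(a)/3.5+[300,120]
obs=np.array([c(40,506),c(600,556),c(78,157),c(386,346),c(385,144),c(186,271),c(593,257),c(268,432),c(496,428),c(288,200)])
def sp(k,q,r): a=q+np.radians(-54+72*k);x=-30+20*(r-18)/89;return [x,r*np.cos(a),r*np.sin(a)]
def model(p):
    q=p[3];W=[s2w([[-105,180,10],[-105,-180,10],[135,180,10]],p),h2w([[-42,0,0]],p)]
    # order: top, left, right, lowleft, lowright
    S=[sp(k,q,105) for k in range(5)]
    S=h2w(np.array(S),p);pr=proj(S,d)
    o=[np.argmin(((pr-t)**2).sum(1)) for t in obs[4:9]]
    W+=[S[o],h2w([[0,84*np.sin(q),-84*np.cos(q)]],p)]
    return proj(np.vstack(W),d),o
f=lambda p:(model(p)[0]-obs).ravel()
b=min((least_squares(f,[600,-150,0,q],x_scale=[10,10,.1,.1]) for q in np.arange(2.3,4.0,.2)),key=lambda r:r.cost)
print(b.x,b.cost,model(b.x)[1]);print(f(b.x).reshape(-1,2).round(1))
np.save("p.npy",b.x)
E=d["extrinsics"]
def ray(u,z):
    K=d["intrinsics"];s=(np.array(u)-K[:2,2])/[K[0,0],K[1,1]];v=E[:3,:3].T@[*s,1];o=-E[:3,:3].T@E[:3,3];return (o+v*(z-o[2])/v[2]).round()
for n,u,z in[("sp",(306,298),5),("sp",(372,293),5),("scr",(404,297),10),("scr",(479,321),15),("jar",(269,200),75),("tin",(533,260),45)]:print(n,ray(u,z))
E
python3 fit.py
```

```text
[ 6.11416865e+02 -8.42526113e+01  6.51955285e-02  2.33936308e+00] 13.698288783104285 [np.int64(0), np.int64(4), np.int64(1), np.int64(3), np.int64(2)]
[[-0.5  0.3]
 [ 0.8  1.7]
 [-0.9 -0.8]
 [ 0.5  1.1]
 [ 0.9  0.3]
 [ 2.2  0.1]
 [-3.  -0.7]
 [ 1.3 -0.6]
 [-1.4 -1.3]
 [-0.1  0. ]]
sp [421.  87.   5.]
sp [456. -55.   5.]
scr [ 458. -125.   10.]
scr [ 432. -291.   15.]
jar [609. 198.  75.]
tin [ 578. -384.   45.]
```

```bash
cat > plan.py <<'E'
from h import *
from workcell import readout
p=np.load("p.npy");TILT=np.radians(26)
def Rt():  # tool axes: z=fwd-down, y=-hub y
    z=hubR(p).apply([np.cos(TILT),0,-np.sin(TILT)]);y=-hubR(p).apply([0,1,0]);return R.from_matrix(np.c_[np.cross(y,z),y,z])
def tcp(tip): return h2w(np.array(tip,float),p)-182*Rt().apply([0,0,1])
def state():
    o=readout.get_obs();r=R.from_rotvec(o["orientation"]);t=o["ee_pos"]+182*r.apply([0,0,1])
    return o,r,hubR(p).inv().apply(t-[p[0],p[1],180])
def go(tip):
    o,r,t=state();d=tcp(tip)-o["ee_pos"];w=(Rt()*r.inv()).as_rotvec(degrees=True)
    print("t",round(o["t"],2),"tip hub",t.round(1),"F",o["ft_force"].round(1),"q",o["qpos"].round(2),"\n shift/50",(d/50).round(3),"turn/4",(w/4).round(2),"tcp goal",tcp(tip).round())
def fin(a,r=60):
    a=np.radians(a);u=np.array([np.cos(a),np.sin(a)]);n=np.array([-u[1],u[0]]);return r*u+n*(6+13.5*abs(u[1])+10*abs(u[0]))
E
python3 -c "
from plan import *
go([-120,-26,54])
c=[tcp([-5,*fin(a)]) for a in range(90,5,-10)]
print(fin(90),fin(10));print((np.diff(c,axis=0)/50).round(2))"
```

```text
t 0.1 tip hub [-409.4 -485.3 -229.2] F [-0.5 -0.3  0.3] q [-1.3   0.42  1.63 -0.    1.09 -0.02] 
 shift/50 [5.564 9.574 0.931] turn/4 [ 1.28 -7.31 -3.11] tcp goal [ 455. -121.  451.]
[-19.5  60. ] [55.92940059 28.33483625]
[[ 0.02  0.19  0.05]
 [ 0.    0.2   0.02]
 [-0.02  0.21 -0.01]
 [-0.04  0.21 -0.04]
 [-0.07  0.21 -0.08]
 [-0.09  0.19 -0.12]
 [-0.11  0.16 -0.15]
 [-0.13  0.12 -0.18]]
```

Request:
{"fn": "step_arm", "kwargs": {
  "targets": [
    [[0.37,0.64,0.1,0.085,-0.487,-0.207,0],[0.37,0.64,0.1,0.085,-0.487,-0.207,0],[0.37,0.64,0.1,0.085,-0.487,-0.207,0],[0.37,0.64,0.1,0.085,-0.487,-0.207,0],[0.37,0.64,0.1,0.085,-0.487,-0.207,0]]
  ]
}}

```text
t: 0.72
ee_pos: [269.7, -438.3, 429.5]
orientation: [-3.106, -0.333, -0.271]
ft_force: [0.8, -0.2, 0.2]
width: 41.0
grasp_force: 0.0
```

Request:
{"fn": "step_arm", "kwargs": {
  "targets": [
    [[0.37,0.64,0.06,0.085,-0.487,-0.207,0],[0.37,0.64,0.06,0.085,-0.487,-0.207,0],[0.37,0.64,0.06,0.085,-0.487,-0.207,0],[0.37,0.64,0.06,0.085,-0.487,-0.207,0],[0.37,0.64,0.06,0.085,-0.487,-0.207,0]]
  ]
}}

```text
t: 1.35
ee_pos: [362.1, -278.3, 444.6]
orientation: [-3.077, -0.216, -0.538]
ft_force: [0.4, 0.1, 0.6]
width: 0.2
grasp_force: 0.0
```

Request:
{"fn": "step_arm", "kwargs": {
  "targets": [
    [[0.37,0.64,0.03,0.085,-0.487,-0.207,0],[0.37,0.64,0.03,0.085,-0.487,-0.207,0],[0.37,0.64,0.03,0.085,-0.487,-0.207,0],[0.37,0.64,0.03,0.085,-0.487,-0.207,0],[0.37,0.64,0.03,0.085,-0.487,-0.207,0]]
  ]
}}

```text
t: 1.98
ee_pos: [454.6, -118.3, 452.1]
orientation: [-3.021, -0.097, -0.8]
ft_force: [0.7, -0.3, 0.6]
width: 0.5
grasp_force: 0.0
```

```bash
python3 -c "
from plan import *
go([-70,-26,54]);go([-5,-26,54])
from workcell import get_image
d=get_image('wrist');cv2.imwrite('pics/w1.png',d['pixels'][:,:,::-1]);np.savez('w1.npz',**d)"
```

```text
t 1.98 tip hub [-121.   -24.    55.2] F [ 0.7 -0.3  0.6] q [-0.33  0.05  2.05  0.35  0.59  0.93] 
 shift/50 [ 0.83   0.009 -0.595] turn/4 [0.02 0.01 0.01] tcp goal [ 496. -118.  422.]
t 1.98 tip hub [-121.   -24.    55.2] F [ 0.7 -0.3  0.6] q [-0.33  0.05  2.05  0.35  0.59  0.93] 
 shift/50 [ 1.901  0.079 -1.329] turn/4 [0.02 0.01 0.01] tcp goal [ 550. -114.  386.]
```

View pics/w1.png

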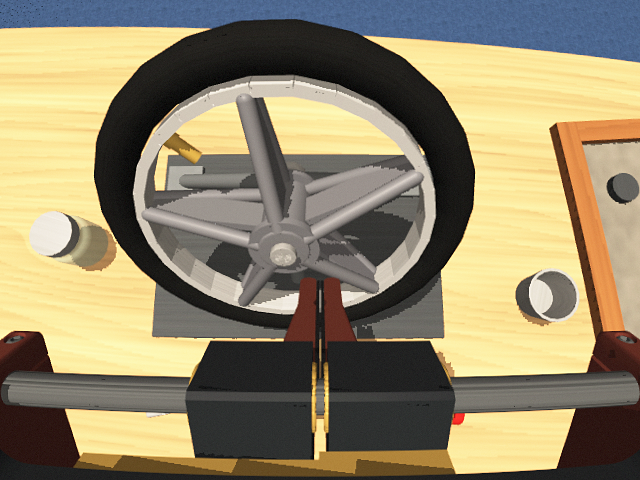

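Wrist view: wheel clear, nut at (284,255), top spoke end (245,98), valve end (199,157). Closed fingertips at (320,283), in front of the wheel. I'll check the fit against this view.

```bash
python3 -c "
from plan import *
d=dict(np.load('w1.npz'));q=p[3]
def sp(k,q,r): a=q+np.radians(-54+72*k);x=-30+20*(r-18)/89;return [x,r*np.cos(a),r*np.sin(a)]
P=[[-42,0,0]]+[sp(k,q,105) for k in(0,4,1)]+[[0,84*np.sin(q),-84*np.cos(q)]]
print(proj(h2w(np.array(P),p),d).round(1))"
```

```text
[[287.3 256.5]
 [251.1 103.5]
 [156.  213.9]
 [416.4 176.5]
 [202.1 157.9]]
```

Request:
{"fn": "step_arm", "kwargs": {
  "targets": [
    [[0.38,0.016,-0.266,0,0,0,0],[0.38,0.016,-0.266,0,0,0,0],[0.38,0.016,-0.266,0,0,0,0],[0.38,0.016,-0.266,0,0,0,0],[0.38,0.016,-0.266,0,0,0,0]]
  ]
}}

```text
t: 2.65
ee_pos: [549.8, -115.4, 384.9]
orientation: [-3.021, -0.098, -0.797]
ft_force: [0.0, 0.1, 0.3]
width: 0.5
grasp_force: 0.0
```

```bash
python3 -c "
from plan import *
go([-5,*fin(80)]);go([-5,*fin(14)]);go([-5,*fin(45)])"
```

```text
t 2.65 tip hub [ -4.6 -27.3  53.2] F [0.  0.1 0.3] q [-0.26  0.29  1.93  0.37  0.45  0.95] 
 shift/50 [0.076 0.341 0.159] turn/4 [ 0.02 -0.02  0.01] tcp goal [554. -98. 393.]
t 2.65 tip hub [ -4.6 -27.3  53.2] F [0.  0.1 0.3] q [-0.26  0.29  1.93  0.37  0.45  0.95] 
 shift/50 [-0.343  1.595 -0.333] turn/4 [ 0.02 -0.02  0.01] tcp goal [533. -36. 368.]
t 2.65 tip hub [ -4.6 -27.3  53.2] F [0.  0.1 0.3] q [-0.26  0.29  1.93  0.37  0.45  0.95] 
 shift/50 [-0.021  1.071  0.088] turn/4 [ 0.02 -0.02  0.01] tcp goal [549. -62. 389.]
```

Request:
{"fn": "step_arm", "kwargs": {
  "targets": [
    [[0.04,0.17,0.08,0,0,0,0],[0.04,0.17,0.08,0,0,0,0],[0,0.2,0.02,0,0,0,0],[-0.02,0.21,-0.01,0,0,0,0],[-0.04,0.21,-0.04,0,0,0,0]]
  ]
}}

```text
t: 3.28
ee_pos: [550.0, -66.9, 392.5]
orientation: [-3.021, -0.098, -0.8]
ft_force: [0.6, -3.2, -1.5]
width: 0.0
grasp_force: 1.4
```

Request:
{"fn": "step_arm", "kwargs": {
  "targets": [
    [[-0.07,0.21,-0.08,0,0,0,0],[-0.09,0.19,-0.12,0,0,0,0],[-0.11,0.16,-0.15,0,0,0,0],[-0.08,0.07,-0.11,0,0,0,0],[0,0,0,0,0,0,0]]
  ]
}}

```text
t: 3.9
ee_pos: [532.1, -35.5, 368.3]
orientation: [-3.021, -0.099, -0.794]
ft_force: [0.3, -0.4, -0.4]
width: -0.0
grasp_force: 0.0
```

```bash
python3 -c "
from plan import *
f=fin(14);go([-5,f[0]-4,f[1]+5]);go([-90,f[0]-4,f[1]+8])"
```

```text
t 3.9 tip hub [-5.7 53.8 32.3] F [ 0.3 -0.4 -0.4] q [-0.11  0.28  2.    0.24  0.36  1.19] 
 shift/50 [ 0.071 -0.08   0.081] turn/4 [ 0.01 -0.04 -0.  ] tcp goal [536. -39. 372.]
t 3.9 tip hub [-5.7 53.8 32.3] F [ 0.3 -0.4 -0.4] q [-0.11  0.28  2.    0.24  0.36  1.19] 
 shift/50 [-1.295 -0.169  1.09 ] turn/4 [ 0.01 -0.04 -0.  ] tcp goal [467. -44. 423.]
```

Request:
{"fn": "step_arm", "kwargs": {
  "targets": [
    [[0.07,-0.08,0.08,0,0,0,0],[-0.34,-0.02,0.25,0,0,0,0],[-0.34,-0.02,0.25,0,0,0,0],[-0.34,-0.02,0.25,0,0,0,0],[-0.34,-0.02,0.25,0,0,0,0]]
  ]
}}

```text
t: 4.53
ee_pos: [468.1, -44.3, 424.1]
orientation: [-3.021, -0.098, -0.799]
ft_force: [-0.1, -0.5, -0.8]
width: 0.3
grasp_force: 0.0
```

Request:
{"fn": "step_arm", "kwargs": {
  "targets": [
    [[0,0,0,0,0,0,0],[0,0,0,0,0,0,0],[0,0,0,0,0,0,0],[0,0,0,0,0,0,0],[0,0,0,0,0,0,0]]
  ]
}}

```text
t: 5.15
ee_pos: [468.5, -43.9, 422.8]
orientation: [-3.021, -0.098, -0.797]
ft_force: [0.0, 0.6, -1.2]
width: 0.4
grasp_force: 0.0
```

```bash
python3 -c "
from plan import *
go([-70,-26,54]);go([-5,-26,54])
from workcell import get_image
d=get_image('wrist');cv2.imwrite('pics/w2.png',d['pixels'][:,:,::-1]);np.savez('w2.npz',**d)"
```

```text
t 5.15 tip hub [-89.2  49.3  41.4] F [ 0.   0.6 -1.2] q [-0.15  0.09  2.08  0.23  0.47  1.18] 
 shift/50 [ 0.553 -1.479 -0.01 ] turn/4 [ 0.02 -0.01  0.01] tcp goal [ 496. -118.  422.]
t 5.15 tip hub [-89.2  49.3  41.4] F [ 0.   0.6 -1.2] q [-0.15  0.09  2.08  0.23  0.47  1.18] 
 shift/50 [ 1.623 -1.409 -0.745] turn/4 [ 0.02 -0.01  0.01] tcp goal [ 550. -114.  386.]
```

View pics/w2.png

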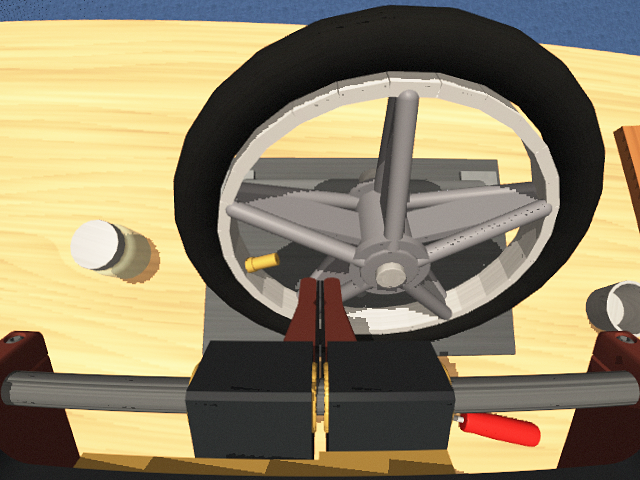

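Push 1 worked: valve stem end at (277,258), nut (390,273), spoke ends (231,211), (408,96) and (549,208). Estimating q.

```bash
cat > fq.py <<'E'
from plan import *
from scipy.optimize import least_squares
def sp(k,q,r): a=q+np.radians(-54+72*k);x=-30+20*(r-18)/89;return [x,r*np.cos(a),r*np.sin(a)]
def fitq(f,nut,spk,val,q0):
    d=dict(np.load(f));obs=np.array([nut]+[s[1] for s in spk]+[val])
    def g(v):
        pp=[v[0],v[1],p[2]];q=v[2]
        P=[[-42,0,0]]+[sp(k,q,103) for k,_ in spk]+[[0,84*np.sin(q),-84*np.cos(q)]]
        return (proj(h2w(np.array(P),pp),d)-obs).ravel()
    b=least_squares(g,[p[0],p[1],q0],x_scale=[5,5,.1]);print(b.x[:2],"q deg",np.degrees(b.x[2]));print(b.fun.reshape(-1,2).round(1));return b.x
E
python3 -c "
from fq import *
v=fitq('w1.npz',(284,255),[(0,(245,98)),(4,(148,214)),(1,(420,178))],(199,157),2.3)
v=fitq('w2.npz',(390,273),[(0,(231,211)),(1,(408,96)),(2,(549,208))],(277,258),1.2)"
```

```text
[612.81593355 -81.37834065] q deg 134.44008618421074
[[-0.5 -0.6]
 [ 3.7  6.4]
 [ 6.9 -2.1]
 [-9.8 -1.4]
 [-0.1 -1.7]]
[613.17174194 -81.94578886] q deg 71.02927421251013
[[  2.    1.6]
 [ 10.7  -2.5]
 [ -2.1   6.3]
 [-12.2  -2.8]
 [  1.5  -1.8]]
```

```bash
python3 -c "
from plan import *
go([-80,-34,52])
print((tcp([-5,-34,52])-tcp([-80,-34,52]))/50, (tcp([-5,*fin(80)])-tcp([-5,-34,52]))/50)"
```

```text
t 5.2 tip hub [-89.2  49.3  41.5] F [0.6 1.  0.3] q [-0.15  0.09  2.08  0.23  0.47  1.18] 
 shift/50 [ 0.377 -1.65   0.068] turn/4 [ 0.02 -0.01  0.01] tcp goal [ 487. -126.  426.]
[ 1.23537331  0.08065512 -0.84696371] [0.09014354 0.48103511 0.17729079]
```

Request:
{"fn": "step_arm", "kwargs": {
  "targets": [
    [[0.02,-0.41,0.02,0,0,0,0],[0.09,-0.41,0.02,0,0,0,0],[0.13,-0.41,0.02,0,0,0,0],[0.13,-0.41,0.01,0,0,0,0],[0,0,0,0,0,0,0]]
  ]
}}

```text
t: 5.82
ee_pos: [487.2, -126.9, 426.7]
orientation: [-3.022, -0.096, -0.799]
ft_force: [0.2, 0.6, 0.4]
width: 0.4
grasp_force: 0.0
```

Request:
{"fn": "step_arm", "kwargs": {
  "targets": [
    [[0.31,0.02,-0.21,0,0,0,0],[0.31,0.02,-0.21,0,0,0,0],[0.31,0.02,-0.21,0,0,0,0],[0.31,0.02,-0.21,0,0,0,0],[0,0,0,0,0,0,0]]
  ]
}}

```text
t: 6.45
ee_pos: [549.5, -121.6, 383.6]
orientation: [-3.021, -0.099, -0.796]
ft_force: [-0.8, 0.6, 0.6]
width: 0.4
grasp_force: 0.0
```

```bash
python3 -c "
from plan import *
go([-5,*fin(80)]);go([-5,*fin(14)])"
```

```text
t 6.45 tip hub [ -4.5 -33.3  51.7] F [-0.8  0.6  0.6] q [-0.28  0.3   1.93  0.38  0.46  0.92] 
 shift/50 [0.081 0.464 0.184] turn/4 [ 0.02 -0.03 -0.  ] tcp goal [554. -98. 393.]
t 6.45 tip hub [ -4.5 -33.3  51.7] F [-0.8  0.6  0.6] q [-0.28  0.3   1.93  0.38  0.46  0.92] 
 shift/50 [-0.338  1.718 -0.308] turn/4 [ 0.02 -0.03 -0.  ] tcp goal [533. -36. 368.]
```

Request:
{"fn": "step_arm", "kwargs": {
  "targets": [
    [[0.03,0.154,0.06,0,0,0,0],[0.03,0.155,0.06,0,0,0,0],[0.02,0.155,0.06,0,0,0,0],[0,0.2,0.02,0,0,0,0],[-0.02,0.21,-0.01,0,0,0,0]]
  ]
}}

```text
t: 7.08
ee_pos: [551.7, -77.7, 394.3]
orientation: [-3.022, -0.098, -0.799]
ft_force: [-0.2, -3.2, -1.5]
width: 0.6
grasp_force: 1.4
```

Request:
{"fn": "step_arm", "kwargs": {
  "targets": [
    [[-0.04,0.21,-0.04,0,0,0,0],[-0.07,0.21,-0.08,0,0,0,0],[-0.09,0.19,-0.12,0,0,0,0],[-0.11,0.16,-0.15,0,0,0,0],[-0.08,0.07,-0.11,0,0,0,0]]
  ]
}}

```text
t: 7.7
ee_pos: [531.9, -35.6, 368.6]
orientation: [-3.021, -0.099, -0.798]
ft_force: [2.3, -2.0, 0.1]
width: 0.4
grasp_force: 1.3
```

Request:
{"fn": "step_arm", "kwargs": {
  "targets": [
    [[0.07,-0.08,0.08,0,0,0,0],[-0.34,-0.02,0.25,0,0,0,0],[-0.34,-0.02,0.25,0,0,0,0],[-0.34,-0.02,0.25,0,0,0,0],[-0.34,-0.02,0.25,0,0,0,0]]
  ]
}}

```text
t: 8.32
ee_pos: [467.4, -44.5, 423.8]
orientation: [-3.021, -0.098, -0.798]
ft_force: [-0.2, -0.4, -0.3]
width: 0.1
grasp_force: 0.0
```

Request:
{"fn": "step_arm", "kwargs": {
  "targets": [
    [[0,0,0,0,0,0,0],[0,0,0,0,0,0,0],[0,0,0,0,0,0,0],[0,0,0,0,0,0,0],[0,0,0,0,0,0,0]]
  ]
}}

```text
t: 8.95
ee_pos: [468.0, -44.2, 422.8]
orientation: [-3.021, -0.098, -0.797]
ft_force: [-0.2, 0.3, 0.5]
width: 0.5
grasp_force: 0.0
```

```bash
python3 -c "
from plan import *
go([-5,*fin(14)])
from workcell import get_image
d=get_image('wrist');cv2.imwrite('pics/w3.png',d['pixels'][:,:,::-1]);np.savez('w3.npz',**d)"
```

```text
t 8.95 tip hub [-89.6  49.   41.1] F [-0.2  0.3  0.5] q [-0.15  0.09  2.08  0.23  0.47  1.18] 
 shift/50 [ 1.292  0.171 -1.093] turn/4 [ 0.02 -0.01  0.01] tcp goal [533. -36. 368.]
```

View pics/w3.png

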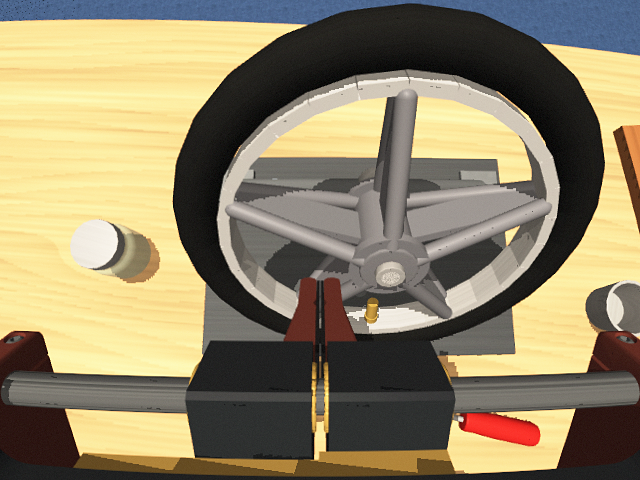

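Valve at the bottom: free end at (373,301), foot (371,321), nut (390,273). Spoke ends are (231,211), (406,95) and (549,208).

```bash
python3 -c "
from fq import *
v=fitq('w3.npz',(390,273),[(1,(231,211)),(2,(406,96)),(3,(549,208))],(373,302),0)
d=dict(np.load('w3.npz'))
for q in(-.1,-.05,0,.05,.1):print(q,proj(h2w(np.array([[0,r*np.sin(q),-r*np.cos(q)] for r in(84,106)]),v),d).round(1).tolist())"
```

```text
[612.62594048 -82.00154292] q deg -1.063985850342545
[[  1.6   1.7]
 [ 10.3  -2.3]
 [ -0.8   6.3]
 [-12.5  -2.9]
 [  1.1  -2.4]]
-0.1 [[377.4, 299.9], [376.1, 314.2]]
-0.05 [[372.7, 299.8], [370.4, 314.0]]
0 [[367.9, 299.5], [364.7, 313.6]]
0.05 [[363.3, 299.0], [359.0, 313.0]]
0.1 [[358.6, 298.4], [353.4, 312.3]]
```

Spokes give -1° and the valve alone about -3 to -4°. I'll do one joint fit with yaw free before trusting it.

```bash
python3 -c "
from fq import *
V=[('w1.npz',(284,255),[(0,(245,98)),(4,(148,214)),(1,(420,178))],(199,157)),('w2.npz',(390,273),[(0,(231,211)),(1,(408,96)),(2,(549,208))],(277,258)),('w3.npz',(390,273),[(1,(231,211)),(2,(406,96)),(3,(549,208))],(373,302))]
D=[dict(np.load(v[0])) for v in V]
def g(v):
    o=[]
    for d,(f,n,s,val),q in zip(D,V,v[5:]):
        P=[[-42,0,0]]+[np.array(sp(k,q,v[3]))-[v[4],0,0] for k,_ in s]+[[0,84*np.sin(q),-84*np.cos(q)]]
        o.append(proj(h2w(np.array(P),v[:3]),d)-np.array([n]+[x[1] for x in s]+[val]))
    return np.vstack(o).ravel()
b=least_squares(g,[*p[:3],107,0,2.34,1.24,-.03],x_scale=[5,5,.05,3,3,.1,.1,.1])
print(b.x,np.degrees(b.x[5:]));print(b.fun.reshape(-1,2).round(1))
J=b.jac;print(np.degrees(np.sqrt(np.diag(np.linalg.inv(J.T@J))[7]*2*b.cost/22)))"
```

```text
[ 6.12539244e+02 -8.16892634e+01  5.46357701e-02  1.08806685e+02
  5.57212362e+00  2.33804016e+00  1.23060680e+00 -2.79468075e-02] [133.95983373  70.508576    -1.60123412]
[[-0.6 -0.2]
 [-0.2  0.8]
 [-1.7  0.5]
 [-0.5 -0.2]
 [ 0.3 -1.5]
 [ 1.   2.6]
 [ 0.2  0.1]
 [-0.5  0.1]
 [-0.3  0.6]
 [ 1.3 -1.5]
 [ 0.6  1.8]
 [-0.2 -0.4]
 [ 0.5 -0.9]
 [-0.8 -0.4]
 [ 1.1 -2.3]]
0.3639221548214821
```

Good: q = -1.6° ± 0.4°, inside the 7° limit. The hand is clear of the wheel, so I'm handing in.

```bash
python3 -c "
from workcell import ctrl;print(ctrl.close_job())"
```

```text
the job is handed in; nothing more can be done
None
```

The job is handed in: two spoke pushes brought the valve to the bottom of the wheel, about 1.6° off by my camera fit (limit 7°), with the hand clear and about 9 s used; the hand-in call returned no verdict.

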